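# Clip down the lid of the router-bit case

## Robot

A 6-joint arm with a two-finger parallel gripper is mounted at the origin on the work surface. World frame = base frame: x ahead of the robot, y to its left, z up, the work surface at z = 0. Lengths are in m, angles in rad, forces in N, time in s.
With the tool pointing down it reaches from about 0.25 to 0.8 m from the base axis. Payload 3.9 kg.
Tool frame: the origin (TCP) lies at the very end of the fingers, on their centre line; the grasp point (between the pads) lies 19 mm behind it; z points along the fingers, x is the direction in which the jaws open and shut, and the axes are right-handed (so a half turn about z gives the same grasp; the last joint's range is limited). The gripper opens to 85 mm and grips with 20 to 120 N. Pads are 22 mm wide; open, the fingers measure 114 mm over their backs; the gripper's body (76 mm by 85 mm) begins 54 mm behind the grasp point. The pads swing forward as they close: fully open they stand 13 mm farther back than shut.
Start: joints at [1.266, 0.26, -0.138, 1.173, 0, 1.571], TCP at [0.158, 0.501, 0.231] pointing down, gripper open.
Joint ranges: [-2.78, 2.78], [-0.83, 1.72], [-1.28, 1.37], [-1.9, 2.12], [-1.57, 1.48], [-3.14, 3.14]. Speed limits (rad/s): [2.57, 2.57, 3.14, 3.14, 3.14, 3.14].

## Interface

Orientations are given as a unit quaternion [w, x, y, z].
In Python, from rig import get_state, vision, env gives the robot as it stands.
- The arm moves only by the shell command python3 -m jog 'ROWS' [FORCE]. ROWS is JSON, a list of rows, each an object with "translation": the shift along the tool's x, y, z in m, a list of three; "roll": the turn about the tool's z in rad; "fingers": the opening, from 0 (shut) to 1 (fully open). A call has 1 to 10 rows; each row is the pose to reach, as a shift and turn from the pose commanded when the call began, along the tool's axes at that moment; what a row does not reach only later rows make up. A row lasts 1/10 s, in which the tool goes at most 50 mm and 8.59 degrees, less where a joint would pass 70% of its speed; a pose out of reach is approached as far as the arm can. A call with a gripper value outside its range is refused whole. The fingers move at their own pace and stop on an object; FORCE is the grip in N (left out, the last holds). Time passes only in rows, so rows that repeat a pose let the fingers close. It gives the time, the measured TCP pose, the force and the opening at its end, in the units of the state.
- get_state(): the state, without advancing time (a new reading comes with each control period).
- vision.read_camera(name): name is "scene" or "side" or "wrist"; returns the picture (384x512x3 uint8, red, green, blue); there is no depth.
- vision.calibration(name): a dict with "fx", "fy", "cx", "cy" (pixels), "rvec" (rotation vector, rad) and "tvec" (3), from world to camera coordinates, as OpenCV has them. Camera axes: x right, y down, z forward; pixel columns grow to the right and rows downward; lengths in m; the calibration is good to about 2 mm. A picture is of the moment at which its call begins: read the wrist's pose just before it. calibration takes no time and is no camera call; for the wrist camera it gives the pose at the moment of the call.
- env.sign_off(): hands the job in, once; it reports no verdict.
The state is a dict: "time": time; "qpos": joint angles; "dq": joint speeds; "effort": joint torques, N m; "tool_pos": TCP position; "orientation": TCP orientation; "ft_force": force on the tool from outside, world axes, zero at the start; "torque": the same for the moment, N m; "grip_width": finger opening in m.
Only numpy, scipy, OpenCV 4.12 (cv2) and the standard library are available. Lean on these libraries where they do the work, as an engineer would, in place of code of your own. Each camera call takes 0.05 s, during which the arm holds its last target.

## Task

The lid is lying in the wooden case: fold its four standing steel clips over the rim and press each one down until it snaps and stays, in opposite-corner order: any clip first, then the one diagonally opposite it, then the remaining two. Let go of each clip before you go to the next, and press gently: a clip needs about 10 to 15 N, and never push on the case or its clips with more than 25 N. Leave the things lying about, also those on the lid, where they are.

Things in the scene. Friction and masses are not known exactly. Their poses are not given: they have to be found in the camera images.
- case: Hardwood box, fixed to the bench, its sunk plywood lid already in. 160 mm along its x (depth), 220 mm along its y (width). Origin: centre of its underside; x to its far side, y to its left, z up. Rim top 72 mm up, rim wall 12 mm thick; lid's upper face 60 mm up. A spanner and a wooden offcut lie on mid-lid. Each outer wall carries two steel roller catches, one under each clip.
- clip_a (a joint): Angle (rad) of the near left clip (as seen from the robot's side of the box; clip_d is diagonally opposite). 0 = plate level over the rim, nominal closed; grows as it is raised. Starts at 0.95 to 1.35, standing up. A light spring (1 N at the pad) lifts it: an unsnapped clip stands back up to 0.6 or more; snapped, it stays by itself between -0.22 and 0.15.
- hinge_a (a point): Hinge axis of the near left clip at mid-width, fixed on the box: 45 mm along its x and 68 mm along its y from its middle, 67 mm above the bench. x axis: level, outward over the rim, the way the clip folds (the box's -x); hinge line along y; z up. Rim's outer face is 35 mm out. The steel plate is 26 mm wide, 4 mm thick and ends 60 mm out from the axis.
- pad_a (a point): Press point on the plate's polished upper face (z axis = its normal; it faces mid-lid when standing); closed: 49 mm out from the hinge axis, 16 mm above it. Push outward, then down. The hook under it, 45 mm out, meets a sprung roller: 7 to 15 N, then it jumps past, dropping some 5 mm so the push falls off; a rigid ledge stops it. Catch heights vary +4 to -8 mm per corner, unmeasured: snap and stop levels vary likewise; feel for them.
- clip_b (a joint): Angle (rad) of the near right clip (as seen from the robot's side of the box; clip_c is diagonally opposite). 0 = plate level over the rim, nominal closed; grows as it is raised. Starts at 0.95 to 1.35, standing up. A light spring (1 N at the pad) lifts it: an unsnapped clip stands back up to 0.6 or more; snapped, it stays by itself between -0.22 and 0.15.
- hinge_b (a point): Hinge axis of the near right clip at mid-width, fixed on the box: 45 mm along its x and 68 mm along its y from its middle, 67 mm above the bench. x axis: level, outward over the rim, the way the clip folds (the box's -x); hinge line along y; z up. Rim's outer face is 35 mm out. The steel plate is 26 mm wide, 4 mm thick and ends 60 mm out from the axis.
- pad_b (a point): Press point on the plate's polished upper face (z axis = its normal; it faces mid-lid when standing); closed: 49 mm out from the hinge axis, 16 mm above it. Push outward, then down. The hook under it, 45 mm out, meets a sprung roller: 7 to 15 N, then it jumps past, dropping some 5 mm so the push falls off; a rigid ledge stops it. Catch heights vary +4 to -8 mm per corner, unmeasured: snap and stop levels vary likewise; feel for them.
- clip_c (a joint): Angle (rad) of the far left clip (as seen from the robot's side of the box; clip_b is diagonally opposite). 0 = plate level over the rim, nominal closed; grows as it is raised. Starts at 0.95 to 1.35, standing up. A light spring (1 N at the pad) lifts it: an unsnapped clip stands back up to 0.6 or more; snapped, it stays by itself between -0.22 and 0.15.
- hinge_c (a point): Hinge axis of the far left clip at mid-width, fixed on the box: 45 mm along its x and 68 mm along its y from its middle, 67 mm above the bench. x axis: level, outward over the rim, the way the clip folds (the box's +x); hinge line along y; z up. Rim's outer face is 35 mm out. The steel plate is 26 mm wide, 4 mm thick and ends 60 mm out from the axis.
- pad_c (a point): Press point on the plate's polished upper face (z axis = its normal; it faces mid-lid when standing); closed: 49 mm out from the hinge axis, 16 mm above it. Push outward, then down. The hook under it, 45 mm out, meets a sprung roller: 7 to 15 N, then it jumps past, dropping some 5 mm so the push falls off; a rigid ledge stops it. Catch heights vary +4 to -8 mm per corner, unmeasured: snap and stop levels vary likewise; feel for them.
- clip_d (a joint): Angle (rad) of the far right clip (as seen from the robot's side of the box; clip_a is diagonally opposite). 0 = plate level over the rim, nominal closed; grows as it is raised. Starts at 0.95 to 1.35, standing up. A light spring (1 N at the pad) lifts it: an unsnapped clip stands back up to 0.6 or more; snapped, it stays by itself between -0.22 and 0.15.
- hinge_d (a point): Hinge axis of the far right clip at mid-width, fixed on the box: 45 mm along its x and 68 mm along its y from its middle, 67 mm above the bench. x axis: level, outward over the rim, the way the clip folds (the box's +x); hinge line along y; z up. Rim's outer face is 35 mm out. The steel plate is 26 mm wide, 4 mm thick and ends 60 mm out from the axis.
- pad_d (a point): Press point on the plate's polished upper face (z axis = its normal; it faces mid-lid when standing); closed: 49 mm out from the hinge axis, 16 mm above it. Push outward, then down. The hook under it, 45 mm out, meets a sprung roller: 7 to 15 N, then it jumps past, dropping some 5 mm so the push falls off; a rigid ledge stops it. Catch heights vary +4 to -8 mm per corner, unmeasured: snap and stop levels vary likewise; feel for them.
- spanner: Bystander: steel spanner, 110 mm, lying along the box's depth on the middle of the lid. Leave it where it is.
- offcut: Bystander: light wooden offcut, 50 x 28 x 18 mm, on the middle of the lid. Leave it where it is.
- glue: Bystander: white glue bottle, 56 mm wide, 150 mm tall, left of the box. Leave it where it is.
- sander: Bystander: cork sanding block, 115 x 60 x 30 mm, left of the box. Leave it where it is.
- square: Bystander: try square with a dark stock 110 mm long and a steel blade, right of the box. Leave it where it is.
- tin: Bystander: open metal tin, 80 mm wide, 85 mm tall, right of the box. Leave it where it is.
- screwdriver: Bystander: long-handled screwdriver, 210 mm, beyond the box. Leave it where it is.

How it is judged:
By the outcome, as a careful person would: the job done as asked, in the order asked, and still so for the second after the job is handed in, with the robot touching nothing.
It also fails if it takes over 72 s, if anything falls off the work surface, if the arm or the gripper's body presses on something with over 40 N, if the wrist force passes 120 N, or if a joint passes its speed limit or range.

## Working session

There is one attempt and no reset: what is moved stays moved. The work goes in short steps, Python scripts to look and compute and a shell command to move; the robot and the scene stay as the last step left them, time stands still between calls to the robot, and variables do not carry over. Pictures are saved under pics/ and viewed, and the job is handed in when it is done.

```bash
ls; mkdir -p pics; python3 - <<'E'
from rig import get_state, vision
import cv2
print(get_state())
for n in ("scene","side","wrist"):
    c=vision.calibration(n); print(n,c)
    cv2.imwrite(f"pics/{n}0.png",vision.read_camera(n)[:,:,::-1])
E
```

```text
pics
{'time': 0.0, 'qpos': array([ 1.26598147e+00,  2.60646516e-01, -1.39432186e-01,  1.17271969e+00,
        1.57059667e-05,  1.57081163e+00]), 'dq': array([-1.91842880e-03,  4.38185958e-04,  8.05028863e-04, -3.64628751e-05,
       -1.06139236e-03,  5.81665934e-04]), 'effort': array([-7.91409911e-04, -4.05680609e+01,  2.53921026e+01,  1.89265958e-02,
       -2.60340576e-04,  1.39082516e-06]), 'tool_pos': array([0.15733934, 0.50011041, 0.23046072]), 'orientation': array([ 5.85842834e-04,  8.06266050e-01,  5.91552242e-01, -8.11733607e-04]), 'ft_force': array([-0.23126297,  0.91898812,  0.40811854]), 'torque': array([ 0.0406236 , -0.00942218, -0.03336204]), 'grip_width': 0.08529818184277049}
scene {'fx': 453.5607426286148, 'fy': 453.5607426286148, 'cx': 252.03874304195472, 'cy': 195.32475827768957, 'rvec': array([ 1.68215585,  1.82212114, -0.8146598 ]), 'tvec': array([ 0.09948674, -0.33990633,  2.07729766])}
side {'fx': 444.94071941105545, 'fy': 444.94071941105545, 'cx': 253.06295420788177, 'cy': 191.62584392817143, 'rvec': array([ 2.26661089, -0.84777948,  0.33376432]), 'tvec': array([-0.44804886,  0.31664506,  1.14843476])}
wrist {'fx': 326.1322799322742, 'fy': 326.1322799322742, 'cx': 252.7960813666129, 'cy': 189.00583429964374, 'rvec': array([-2.3096775 , -1.6954856 , -0.27821036]), 'tvec': array([-0.52369114, -0.04224671,  0.38068588])}
```

View pics/scene0.png

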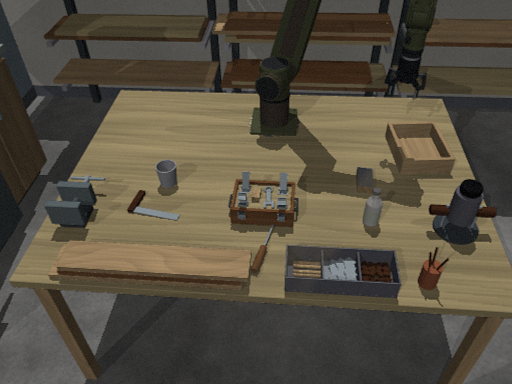

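View pics/side0.png

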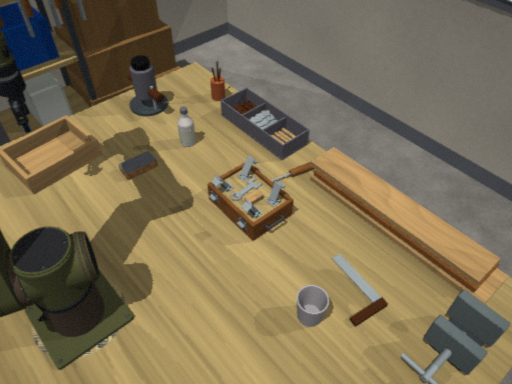

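View pics/wrist0.png

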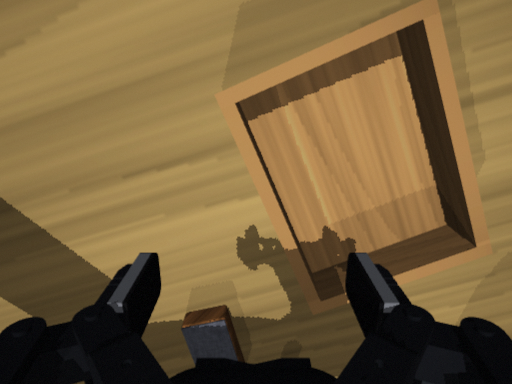

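The scene camera looks back at the robot: the case is at (263,202), the glue (373,208), the tin (167,174). In the side view the case is at (250,200). I'll enlarge both.

```bash
python3 - <<'E'
import cv2
a=cv2.imread("pics/scene0.png")[160:240,215:315]
cv2.imwrite("pics/scene0z.png",cv2.resize(a,None,fx=7,fy=7,interpolation=cv2.INTER_CUBIC))
a=cv2.imread("pics/side0.png")[150:240,200:300]
cv2.imwrite("pics/side0z.png",cv2.resize(a,None,fx=6,fy=6,interpolation=cv2.INTER_CUBIC))
E
```

```text
(no output)
```

View pics/scene0z.png

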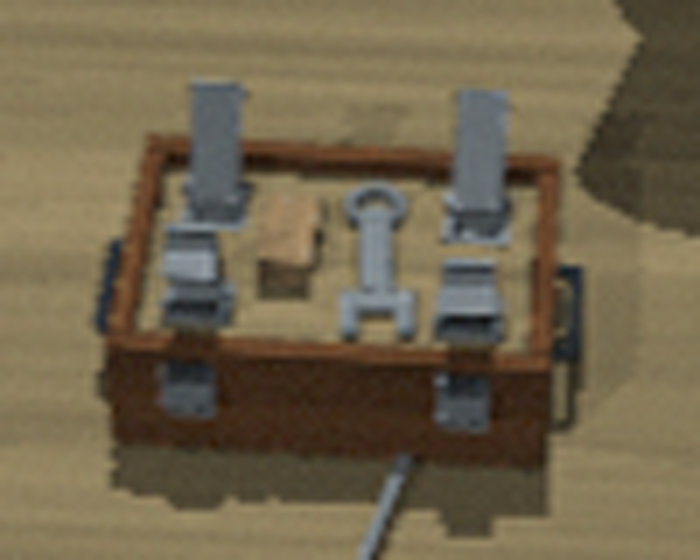

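View pics/side0z.png

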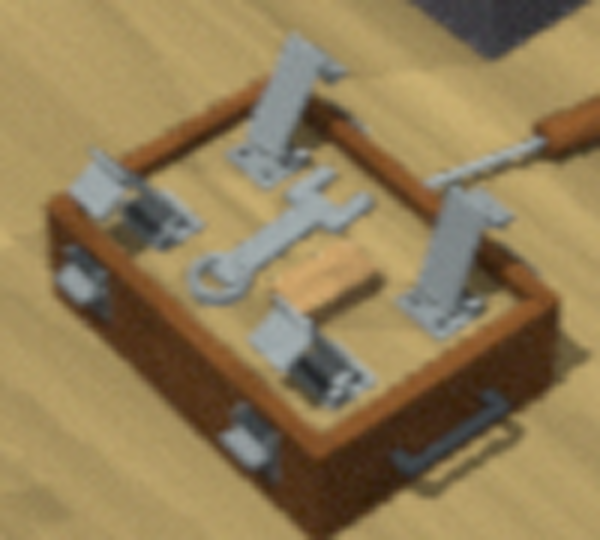

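```bash
cat > h.py <<'E'
import numpy as np, cv2
from rig import get_state, vision
def ray(cal,px):
    K=np.array([[cal['fx'],0,cal['cx']],[0,cal['fy'],cal['cy']],[0,0,1]])
    R,_=cv2.Rodrigues(np.array(cal['rvec'])); t=np.array(cal['tvec'])
    d=R.T@(np.linalg.inv(K)@np.array([px[0],px[1],1.])); return -R.T@t,d
def onz(cal,px,z):
    o,d=ray(cal,px); return o+d*(z-o[2])/d[2]
def proj(cal,P):
    K=np.array([[cal['fx'],0,cal['cx']],[0,cal['fy'],cal['cy']],[0,0,1]])
    return cv2.projectPoints(np.atleast_2d(np.array(P,float)),np.array(cal['rvec']),np.array(cal['tvec']),K,None)[0][:,0]
def grab(n,f):
    c=vision.calibration(n); im=vision.read_camera(n)[:,:,::-1].copy(); cv2.imwrite(f"pics/{f}.png",im)
    np.save(f"pics/{f}.npy",c,allow_pickle=True); return c,im
def load(f): return np.load(f"pics/{f}.npy",allow_pickle=True).item()
E
python3 - <<'E'
from h import *
c=vision.calibration("scene")
for p in [(148,137),(560,160),(551,368),(107,345)]: print("scene",onz(c,(215+p[0]/7,160+p[1]/7),.072).round(4))
c=vision.calibration("side")
for p in [(50,200),(272,75),(555,295),(320,455)]: print("side",onz(c,(200+p[0]/6,150+p[1]/6),.072).round(4))
w=vision.calibration("wrist");print("wrist cam",ray(w,(252,189)))
E
```

```text
scene [ 0.4998 -0.1127  0.072 ]
scene [0.504  0.1038 0.072 ]
scene [0.6572 0.1024 0.072 ]
scene [ 0.6561 -0.115   0.072 ]
side [0.4969 0.0982 0.072 ]
side [0.6431 0.0945 0.072 ]
side [ 0.6464 -0.1184  0.072 ]
side [ 0.4921 -0.1182  0.072 ]
wrist cam (array([0.07887666, 0.52446915, 0.37390917]), array([ 0.30483058, -0.09874591, -0.9472769 ]))
```

```bash
python3 -m jog '[{"translation":[-0.02,0.025,-0.03],"roll":-0.1,"fingers":0},{"translation":[-0.045,0.055,-0.06],"roll":-0.2,"fingers":0},{"translation":[-0.07,0.09,-0.07],"roll":-0.305,"fingers":0},{"translation":[-0.1,0.125,-0.07],"roll":-0.305,"fingers":0},{"translation":[-0.13,0.163,-0.07],"roll":-0.305,"fingers":0},{"translation":[-0.16,0.2,-0.07],"roll":-0.305,"fingers":0},{"translation":[-0.19,0.239,-0.07],"roll":-0.305,"fingers":0},{"translation":[-0.22,0.277,-0.07],"roll":-0.305,"fingers":0},{"translation":[-0.25,0.315,-0.07],"roll":-0.305,"fingers":0},{"translation":[-0.28,0.352,-0.07],"roll":-0.305,"fingers":0}]'
```

```text
time: 1.15
tool_pos: [0.4099, 0.1262, 0.3012]
orientation: [0.0, 0.707, 0.707, 0.0]
ft_force: [0.3, 1.0, 0.3]
grip_width: -0.0002
```

```bash
python3 -m jog '[{"translation":[-0.035,0.023,0],"roll":0,"fingers":0},{"translation":[-0.07,0.046,0],"roll":0,"fingers":0},{"translation":[-0.105,0.07,0],"roll":0,"fingers":0},{"translation":[-0.133,0.09,0],"roll":0,"fingers":0},{"translation":[-0.133,0.09,0],"roll":0,"fingers":0},{"translation":[-0.133,0.09,0],"roll":0,"fingers":0}]'
python3 - <<'E'
from h import *
c,im=grab("wrist","w1")
print(get_state()['tool_pos'],get_state()['orientation'])
cv2.imwrite("pics/w1z.png",cv2.resize(im,None,fx=1.5,fy=1.5,interpolation=cv2.INTER_CUBIC))
E
```

```text
time: 1.75
tool_pos: [0.4991, -0.0054, 0.3006]
orientation: [-0.001, 0.708, 0.707, -0.0]
ft_force: [-0.7, 0.7, 0.6]
grip_width: 0.0002
[ 0.49871235 -0.00471373  0.30090586] [-6.79382835e-04  7.07143908e-01  7.07069238e-01 -3.52483412e-04]
```

View pics/w1z.png

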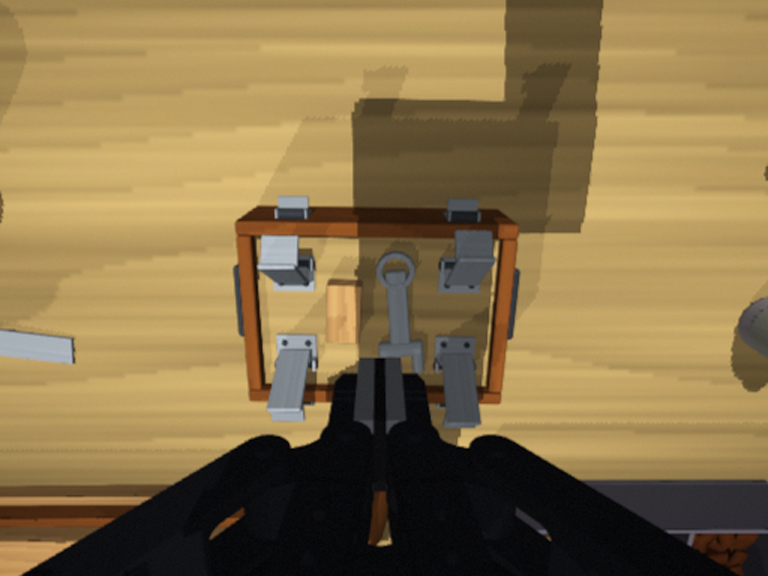

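```bash
python3 - <<'E'
from h import *
im=cv2.imread("pics/w1.png")[125:290,150:355]
cv2.imwrite("pics/w1zz.png",cv2.resize(im,None,fx=3.6,fy=3.6,interpolation=cv2.INTER_CUBIC))
E
```

```text
(no output)
```

View pics/w1zz.png

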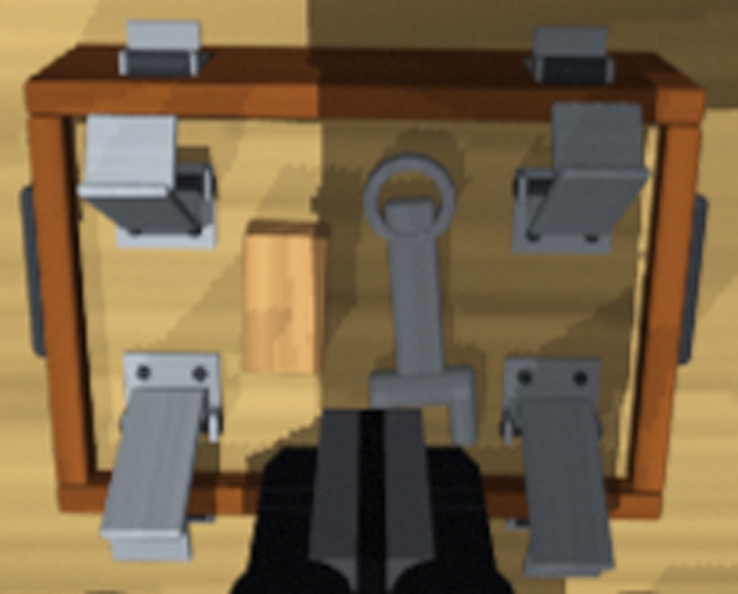

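```bash
python3 - <<'E'
from h import *
c=load("w1")
P=[]
for p in [(26,82),(706,88),(661,518),(58,511)]:
    q=onz(c,(150+p[0]/3.6,125+p[1]/3.6),.072); P.append(q); print(q.round(4))
for p in [(70,117),(662,124),(630,487),(95,473)]:
    q=onz(c,(150+p[0]/3.6,125+p[1]/3.6),.072); print('in',q.round(4))
P=np.array(P);m=P.mean(0);d=P[1]+P[2]-P[0]-P[3];yaw=np.arctan2(-d[0],d[1]);print(m,yaw, 'off P', ray(c,(0,0))[0])
d=P[2]+P[3]-P[0]-P[1];print(np.arctan2(d[1],d[0]))
for n,h in zip("abcd",[(-45,68),(-45,-68),(45,68),(45,-68)]):
    for s in "x":
        R=np.array([[np.cos(yaw),-np.sin(yaw)],[np.sin(yaw),np.cos(yaw)]])
        sg=np.sign(h[0])
        print(n,"hinge",(m[:2]+R@np.array(h)/1e3).round(4),"pad",(m[:2]+R@np.array([h[0]+49*sg,h[1]])/1e3).round(4))
E
```

```text
[ 0.4919 -0.116   0.072 ]
[0.4941 0.1023 0.072 ]
[0.6531 0.1002 0.072 ]
[ 0.6497 -0.1193  0.072 ]
in [ 0.5034 -0.1028  0.072 ]
in [0.506  0.0891 0.072 ]
in [0.6402 0.088  0.072 ]
in [ 0.6341 -0.1046  0.072 ]
[ 0.57219741 -0.00816309  0.072     ] -0.012932118751383592 off P [ 0.41695152 -0.00613463  0.44408218]
-0.01700051903847762
a hinge [0.5281 0.0604] pad [0.4791 0.061 ]
b hinge [ 0.5263 -0.0756] pad [ 0.4773 -0.0749]
c hinge [0.6181 0.0592] pad [0.6671 0.0586]
d hinge [ 0.6163 -0.0767] pad [ 0.6653 -0.0774]
```

```bash
python3 -m jog '[{"translation":[0.03,0.03,0.02],"roll":0,"fingers":0},{"translation":[0.055,0.055,0.055],"roll":0,"fingers":0},{"translation":[0.065,0.061,0.095],"roll":0,"fingers":0},{"translation":[0.065,0.061,0.125],"roll":0,"fingers":0},{"translation":[0.065,0.061,0.155],"roll":0,"fingers":0},{"translation":[0.065,0.061,0.18],"roll":0,"fingers":0},{"translation":[0.065,0.061,0.189],"roll":0,"fingers":0},{"translation":[0.065,0.061,0.189],"roll":0,"fingers":0},{"translation":[0.065,0.061,0.189],"roll":0,"fingers":0}]'
python3 - <<'E'
from h import *
s=get_state();print(s['tool_pos'],s['ft_force'])
c,im=grab("side","s2")
cv2.imwrite("pics/s2z.png",cv2.resize(im[100:240,180:320],None,fx=4.2,fy=4.2,interpolation=cv2.INTER_CUBIC))
E
```

```text
time: 2.7
tool_pos: [0.5608, 0.0607, 0.1136]
orientation: [0.0, 0.707, 0.707, 0.001]
ft_force: [-0.1, -0.2, 0.6]
grip_width: 0.0001
[0.56081839 0.06072874 0.11355816] [-0.14487224 -0.24186219  0.60274649]
```

View pics/s2z.png

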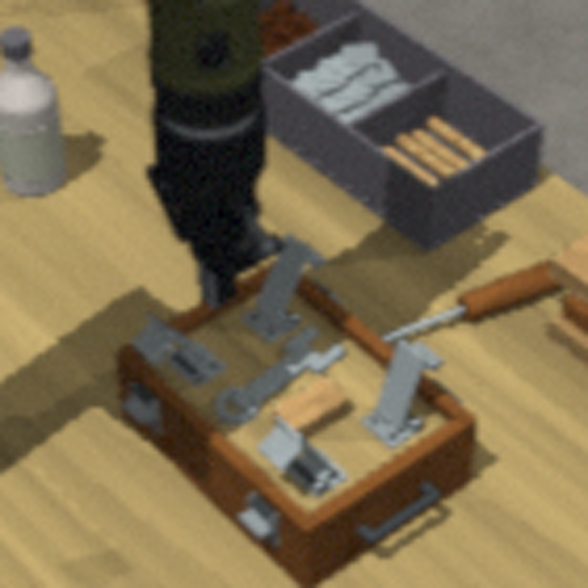

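```bash
python3 -m jog '[{"translation":[0,-0.018,0],"roll":0,"fingers":0},{"translation":[0,-0.026,-0.001],"roll":0,"fingers":0},{"translation":[0,-0.033,-0.001],"roll":0,"fingers":0},{"translation":[0,-0.043,-0.001],"roll":0,"fingers":0},{"translation":[0,-0.049,0.001],"roll":0,"fingers":0},{"translation":[0,-0.055,0.004],"roll":0,"fingers":0},{"translation":[0,-0.061,0.009],"roll":0,"fingers":0},{"translation":[0,-0.066,0.014],"roll":0,"fingers":0},{"translation":[0,-0.066,0.014],"roll":0,"fingers":0}]'
python3 - <<'E'
from h import *
s=get_state();print(s['tool_pos'],s['ft_force'])
c,im=grab("side","s3")
cv2.imwrite("pics/s3z.png",cv2.resize(im[100:240,180:320],None,fx=4.2,fy=4.2,interpolation=cv2.INTER_CUBIC))
E
```

```text
time: 3.65
tool_pos: [0.4925, 0.0599, 0.0972]
orientation: [-0.001, 0.707, 0.707, -0.001]
ft_force: [-0.0, 0.9, 0.7]
grip_width: -0.0
[0.49245622 0.05991451 0.09718538] [-0.00466692  0.88856176  0.70138187]
```

View pics/s3z.png

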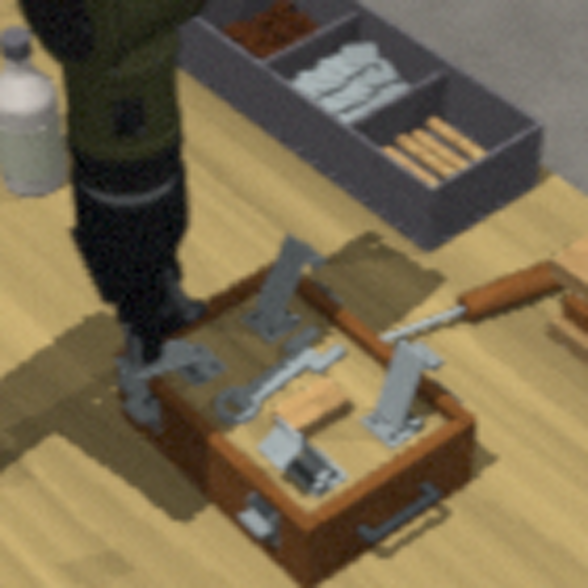

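Clip a is folding under the fingertip at about (150,350) in the enlarged view. Next I'll move out over the pad and press in small steps.

```bash
python3 -m jog '[{"translation":[0,-0.006,0.002],"roll":0,"fingers":0},{"translation":[0,-0.012,0.004],"roll":0,"fingers":0},{"translation":[0,-0.012,0.006],"roll":0,"fingers":0}]'; python3 -m jog '[{"translation":[0,0,0.002],"roll":0,"fingers":0}]'; python3 -m jog '[{"translation":[0,0,0.0],"roll":0,"fingers":0}]'
```

```text
time: 4.0
tool_pos: [0.481, 0.06, 0.0921]
orientation: [-0.0, 0.707, 0.707, -0.001]
ft_force: [-0.7, -0.5, 0.6]
grip_width: -0.0002
time: 4.1
tool_pos: [0.4819, 0.06, 0.0902]
orientation: [-0.0, 0.707, 0.707, -0.0]
ft_force: [0.1, 0.1, 1.4]
grip_width: 0.0
time: 4.2
tool_pos: [0.4821, 0.0601, 0.09]
orientation: [-0.0, 0.707, 0.707, -0.0]
ft_force: [0.8, 0.1, 1.7]
grip_width: -0.0003
```

```bash
python3 -m jog '[{"translation":[0,0,0.001],"roll":0,"fingers":0}]'|grep -E "pos|force"; python3 -m jog '[{"translation":[0,0,0.001],"roll":0,"fingers":0}]'|grep -E "pos|force"; python3 -m jog '[{"translation":[0,0,0.001],"roll":0,"fingers":0}]'|grep -E "pos|force"
```

```text
tool_pos: [0.4825, 0.0601, 0.0893]
ft_force: [0.5, 0.5, 1.7]
tool_pos: [0.4823, 0.0601, 0.0886]
ft_force: [-2.2, 0.3, 7.0]
tool_pos: [0.4821, 0.0601, 0.0879]
ft_force: [-4.4, -0.0, 11.1]
```

```bash
python3 -m jog '[{"translation":[0,0,0.001],"roll":0,"fingers":0}]'|grep -E "pos|force"
```

```text
tool_pos: [0.4821, 0.0601, 0.0872]
ft_force: [-2.4, 0.2, 11.2]
```

```bash
python3 -m jog '[{"translation":[0,0,0.001],"roll":0,"fingers":0}]'|grep -E "pos|force"
```

```text
tool_pos: [0.4823, 0.0601, 0.0863]
ft_force: [-2.8, -0.1, 10.4]
```

```bash
python3 -m jog '[{"translation":[0,0,0.001],"roll":0,"fingers":0}]'|grep -E "pos|force"
```

```text
tool_pos: [0.4821, 0.0602, 0.0852]
ft_force: [-2.2, 0.3, 9.4]
```

```bash
python3 -m jog '[{"translation":[0,0,0.001],"roll":0,"fingers":0}]'|grep -E "pos|force"
```

```text
tool_pos: [0.4819, 0.0601, 0.084]
ft_force: [-3.1, -0.0, 8.2]
```

```bash
python3 -m jog '[{"translation":[0,0,0.001],"roll":0,"fingers":0}]'|grep -E "pos|force"
```

```text
tool_pos: [0.4818, 0.0602, 0.0829]
ft_force: [-3.5, 0.2, 7.1]
```

```bash
python3 -m jog '[{"translation":[0,0,0.001],"roll":0,"fingers":0}]'|grep -E "pos|force"
```

```text
tool_pos: [0.4816, 0.0602, 0.0818]
ft_force: [-3.1, -0.1, 7.3]
```

```bash
python3 -m jog '[{"translation":[0,0,0.001],"roll":0,"fingers":0}]'|grep -E "pos|force"
```

```text
tool_pos: [0.4816, 0.0601, 0.0807]
ft_force: [-3.4, 0.4, 6.1]
```

```bash
python3 -m jog '[{"translation":[0,0,0.001],"roll":0,"fingers":0}]'|grep -E "pos|force"
```

```text
tool_pos: [0.4817, 0.0601, 0.0796]
ft_force: [-2.6, 0.1, 4.2]
```

```bash
python3 -m jog '[{"translation":[0,0,0.001],"roll":0,"fingers":0}]'|grep -E "pos|force"
```

```text
tool_pos: [0.4818, 0.0601, 0.0785]
ft_force: [-4.0, 0.8, 13.1]
```

```bash
python3 -m jog '[{"translation":[0,0,0.001],"roll":0,"fingers":0}]'|grep -E "pos|force"
```

```text
tool_pos: [0.4819, 0.0601, 0.0783]
ft_force: [-7.0, -0.5, 19.5]
```

That is the ledge at z≈0.0785, after the force had fallen off. I'll release clip a and check it.

```bash
python3 -m jog '[{"translation":[0,0,-0.004],"roll":0,"fingers":0},{"translation":[0,0,-0.02],"roll":0,"fingers":0},{"translation":[0,0,-0.05],"roll":0,"fingers":0},{"translation":[-0.01,0.03,-0.08],"roll":0,"fingers":0},{"translation":[-0.03,0.06,-0.09],"roll":0,"fingers":0},{"translation":[-0.03,0.06,-0.09],"roll":0,"fingers":0}]'
python3 - <<'E'
from h import *
s=get_state();print(s['tool_pos'],s['ft_force'])
c,im=grab("side","s4")
cv2.imwrite("pics/s4z.png",cv2.resize(im[100:240,180:320],None,fx=4.2,fy=4.2,interpolation=cv2.INTER_CUBIC))
E
```

```text
time: 6.1
tool_pos: [0.5485, 0.0285, 0.1695]
orientation: [0.004, 0.708, 0.706, 0.003]
ft_force: [-0.4, 0.3, -0.2]
grip_width: -0.0001
[0.54851756 0.02851756 0.16952416] [-0.41690879  0.32887923 -0.19979982]
```

View pics/s4z.png

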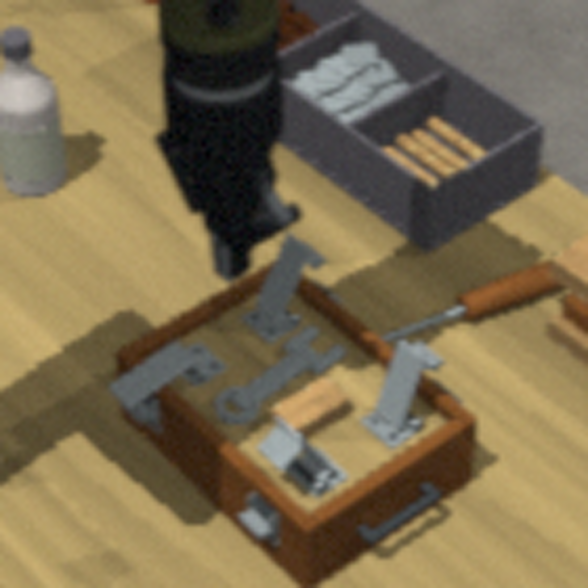

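Clip a lies flat and stays with nothing touching it: plate at (160,375). Now clip d, the far right one.

```bash
python3 -m jog '[{"translation":[-0.035,0.012,0],"roll":0,"fingers":0},{"translation":[-0.07,0.025,0],"roll":0,"fingers":0},{"translation":[-0.106,0.038,0],"roll":0,"fingers":0},{"translation":[-0.106,0.038,0.0],"roll":0,"fingers":0},{"translation":[-0.106,0.038,0.02],"roll":0,"fingers":0},{"translation":[-0.106,0.038,0.045],"roll":0,"fingers":0},{"translation":[-0.106,0.038,0.057],"roll":0,"fingers":0},{"translation":[-0.106,0.038,0.057],"roll":0,"fingers":0}]'
python3 - <<'E'
from h import *
s=get_state();print(s['tool_pos'],s['ft_force'])
c,im=grab("side","s5")
cv2.imwrite("pics/s5z.png",cv2.resize(im[100:240,180:320],None,fx=4.2,fy=4.2,interpolation=cv2.INTER_CUBIC))
E
```

```text
time: 6.95
tool_pos: [0.5775, -0.0749, 0.1078]
orientation: [-0.002, 0.707, 0.707, -0.002]
ft_force: [-0.5, -0.7, 0.3]
grip_width: 0.0004
[ 0.5775323  -0.07486516  0.10776014] [-0.52750602 -0.68543925  0.29916768]
```

View pics/s5z.png

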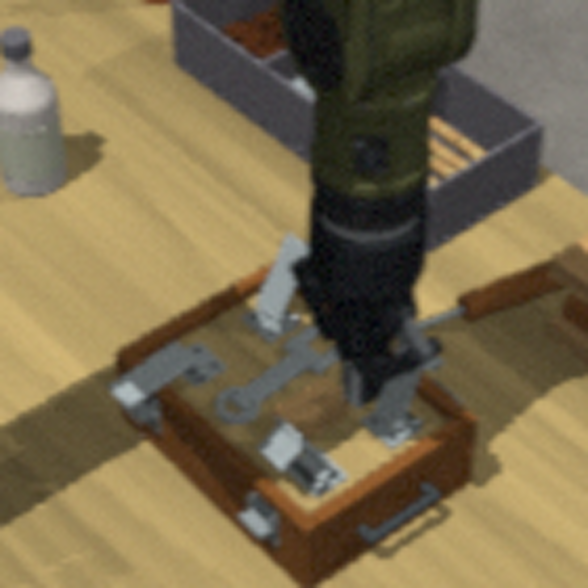

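```bash
python3 -m jog '[{"translation":[-0.002,0.015,-0.005],"roll":0,"fingers":0},{"translation":[-0.002,0.0235,-0.006],"roll":0,"fingers":0},{"translation":[-0.002,0.0315,-0.007],"roll":0,"fingers":0},{"translation":[-0.002,0.0385,-0.007],"roll":0,"fingers":0},{"translation":[-0.002,0.0485,-0.007],"roll":0,"fingers":0},{"translation":[-0.002,0.0545,-0.005],"roll":0,"fingers":0},{"translation":[-0.002,0.0605,-0.002],"roll":0,"fingers":0},{"translation":[-0.002,0.0665,0.003],"roll":0,"fingers":0},{"translation":[-0.002,0.0715,0.006],"roll":0,"fingers":0},{"translation":[-0.002,0.0715,0.008],"roll":0,"fingers":0}]'
```

```text
time: 8.0
tool_pos: [0.6524, -0.0779, 0.1016]
orientation: [-0.0, 0.707, 0.707, 0.0]
ft_force: [-0.9, 0.0, 0.9]
grip_width: 0.0
```

```bash
python3 -m jog '[{"translation":[0,0.006,0.001],"roll":0,"fingers":0},{"translation":[0,0.012,0.003],"roll":0,"fingers":0},{"translation":[0,0.014,0.004],"roll":0,"fingers":0},{"translation":[0,0.014,0.004],"roll":0,"fingers":0}]'
```

```text
time: 8.4
tool_pos: [0.6664, -0.0779, 0.0982]
orientation: [0.0, 0.707, 0.707, 0.0]
ft_force: [-0.5, 0.1, 0.1]
grip_width: 0.0001
```

```bash
python3 -m jog '[{"translation":[0,-0.001,0.004],"roll":0,"fingers":0},{"translation":[0,-0.001,0.004],"roll":0,"fingers":0}]'
python3 - <<'E'
from h import *
c,im=grab("side","s6")
cv2.imwrite("pics/s6z.png",cv2.resize(im[100:240,180:320],None,fx=4.2,fy=4.2,interpolation=cv2.INTER_CUBIC))
E
```

```text
time: 8.6
tool_pos: [0.6644, -0.0779, 0.0939]
orientation: [-0.0, 0.707, 0.707, -0.0]
ft_force: [0.0, 0.1, -0.2]
grip_width: -0.0
```

View pics/s6z.png

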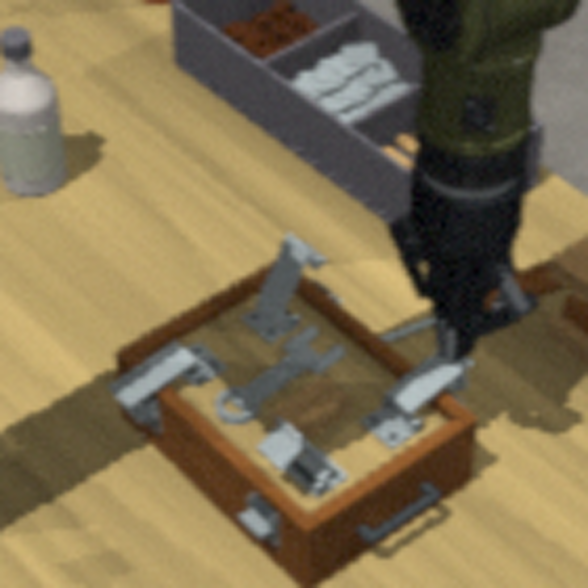

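Clip d is under the fingertip, at (440,375). I'll press on.

```bash
python3 -m jog '[{"translation":[0,-0.001,0.002],"roll":0,"fingers":0}]'|grep -E "pos|force"; python3 -m jog '[{"translation":[0,0,0.001],"roll":0,"fingers":0}]'|grep -E "pos|force"; python3 -m jog '[{"translation":[0,0,0.001],"roll":0,"fingers":0}]'|grep -E "pos|force"
```

```text
tool_pos: [0.664, -0.0779, 0.0926]
ft_force: [0.3, -0.4, 1.3]
tool_pos: [0.6636, -0.0779, 0.0912]
ft_force: [0.7, 0.4, 0.8]
tool_pos: [0.6638, -0.0779, 0.0903]
ft_force: [-0.2, -0.8, 1.3]
```

```bash
python3 -m jog '[{"translation":[0,0,0.001],"roll":0,"fingers":0}]'|grep -E "pos|force"; python3 -m jog '[{"translation":[0,0,0.001],"roll":0,"fingers":0}]'|grep -E "pos|force"
```

```text
tool_pos: [0.6639, -0.0779, 0.0893]
ft_force: [0.4, -0.2, 1.0]
tool_pos: [0.6639, -0.0779, 0.0883]
ft_force: [0.7, 0.7, 1.0]
```

```bash
python3 -m jog '[{"translation":[0,0,0.001],"roll":0,"fingers":0}]'|grep -E "pos|force"; python3 -m jog '[{"translation":[0,0,0.001],"roll":0,"fingers":0}]'|grep -E "pos|force"
```

```text
tool_pos: [0.6641, -0.0779, 0.0876]
ft_force: [0.2, 0.6, 4.2]
tool_pos: [0.6644, -0.0779, 0.0871]
ft_force: [-0.4, 0.6, 7.0]
```

```bash
python3 -m jog '[{"translation":[0,0,0.001],"roll":0,"fingers":0}]'|grep -E "pos|force"; python3 -m jog '[{"translation":[0,0,0.001],"roll":0,"fingers":0}]'|grep -E "pos|force"
```

```text
tool_pos: [0.6645, -0.0779, 0.0866]
ft_force: [-0.9, -0.3, 11.1]
tool_pos: [0.6647, -0.0779, 0.0861]
ft_force: [-0.6, -0.6, 9.2]
```

```bash
python3 -m jog '[{"translation":[0,0,0.001],"roll":0,"fingers":0}]'|grep -E "pos|force"; python3 -m jog '[{"translation":[0,0,0.001],"roll":0,"fingers":0}]'|grep -E "pos|force"
```

```text
tool_pos: [0.665, -0.078, 0.0853]
ft_force: [0.9, -0.1, 8.7]
tool_pos: [0.6653, -0.078, 0.0843]
ft_force: [0.2, 0.7, 8.6]
```

```bash
python3 -m jog '[{"translation":[0,0,0.001],"roll":0,"fingers":0}]'|grep -E "pos|force"; python3 -m jog '[{"translation":[0,0,0.001],"roll":0,"fingers":0}]'|grep -E "pos|force"
```

```text
tool_pos: [0.6656, -0.0779, 0.0833]
ft_force: [0.1, 0.9, 8.1]
tool_pos: [0.6659, -0.0779, 0.0824]
ft_force: [1.6, 0.1, 8.8]
```

```bash
python3 -m jog '[{"translation":[0,0,0.001],"roll":0,"fingers":0}]'|grep -E "pos|force"; python3 -m jog '[{"translation":[0,0,0.001],"roll":0,"fingers":0}]'|grep -E "pos|force"
```

```text
tool_pos: [0.6662, -0.078, 0.0815]
ft_force: [2.2, 0.5, 7.5]
tool_pos: [0.6665, -0.0779, 0.0805]
ft_force: [2.4, 0.1, 6.4]
```

```bash
python3 -m jog '[{"translation":[0,0,0.001],"roll":0,"fingers":0}]'|grep -E "pos|force"; python3 -m jog '[{"translation":[0,0,0.001],"roll":0,"fingers":0}]'|grep -E "pos|force"
```

```text
tool_pos: [0.6668, -0.078, 0.0794]
ft_force: [3.1, 0.4, 6.8]
tool_pos: [0.6667, -0.078, 0.0782]
ft_force: [2.6, 0.6, 3.8]
```

```bash
python3 -m jog '[{"translation":[0,0,0.001],"roll":0,"fingers":0}]'|grep -E "pos|force"
```

```text
tool_pos: [0.6662, -0.0781, 0.0769]
ft_force: [1.6, 0.4, 10.6]
```

```bash
python3 -m jog '[{"translation":[0,0,0.001],"roll":0,"fingers":0}]'|grep -E "pos|force"
```

```text
tool_pos: [0.6663, -0.078, 0.0768]
ft_force: [0.2, 0.6, 15.5]
```

```bash
python3 -m jog '[{"translation":[0,0,-0.004],"roll":0,"fingers":0},{"translation":[0,0,-0.025],"roll":0,"fingers":0},{"translation":[0,-0.01,-0.06],"roll":0,"fingers":0},{"translation":[0,-0.04,-0.085],"roll":0,"fingers":0},{"translation":[0,-0.075,-0.09],"roll":0,"fingers":0},{"translation":[0.001,-0.107,-0.09],"roll":0,"fingers":0},{"translation":[0.001,-0.107,-0.09],"roll":0,"fingers":0},{"translation":[0.001,-0.107,-0.09],"roll":0,"fingers":0}]'
python3 - <<'E'
from h import *
s=get_state();print(s['tool_pos'],s['ft_force'])
c,im=grab("side","s7")
cv2.imwrite("pics/s7z.png",cv2.resize(im[100:240,180:320],None,fx=4.2,fy=4.2,interpolation=cv2.INTER_CUBIC))
E
```

```text
time: 11.35
tool_pos: [0.5554, -0.0768, 0.1639]
orientation: [-0.001, 0.707, 0.707, -0.001]
ft_force: [0.9, -0.5, 0.9]
grip_width: -0.0002
[ 0.55542529 -0.07683338  0.16385619] [ 0.88238669 -0.47485464  0.89256895]
```

View pics/s7z.png

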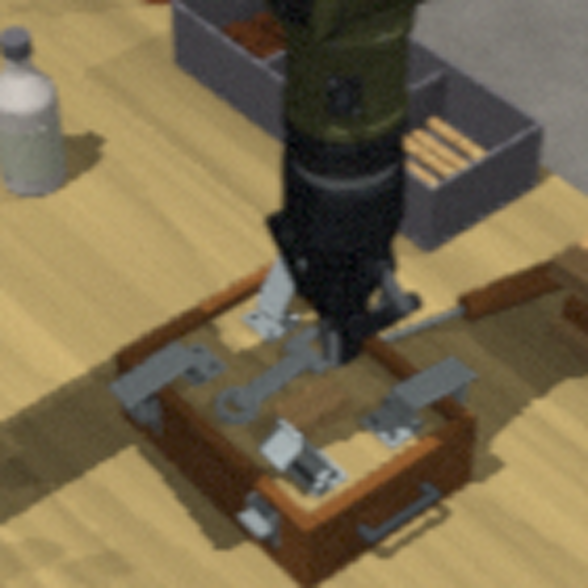

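Clip d is closed and stays, at (435,385). Now clip b.

```bash
python3 -m jog '[{"translation":[0.0015,0.003,0.02],"roll":0,"fingers":0},{"translation":[0.0015,0.003,0.04],"roll":0,"fingers":0},{"translation":[0.0015,0.003,0.05],"roll":0,"fingers":0},{"translation":[0.0015,0.003,0.05],"roll":0,"fingers":0},{"translation":[0.0015,0.003,0.05],"roll":0,"fingers":0}]'
```

```text
time: 11.9
tool_pos: [0.5604, -0.0754, 0.1143]
orientation: [-0.0, 0.707, 0.707, -0.0]
ft_force: [-0.9, 0.7, 2.0]
grip_width: -0.0001
```

```bash
python3 -m jog '[{"translation":[0,-0.019,0],"roll":0,"fingers":0},{"translation":[0,-0.027,-0.001],"roll":0,"fingers":0},{"translation":[0,-0.034,-0.001],"roll":0,"fingers":0},{"translation":[0,-0.044,-0.001],"roll":0,"fingers":0},{"translation":[0,-0.05,0.001],"roll":0,"fingers":0},{"translation":[0,-0.056,0.004],"roll":0,"fingers":0},{"translation":[0,-0.062,0.009],"roll":0,"fingers":0},{"translation":[0,-0.067,0.014],"roll":0,"fingers":0},{"translation":[0,-0.074,0.016],"roll":0,"fingers":0},{"translation":[0,-0.08,0.018],"roll":0,"fingers":0}]'
python3 -m jog '[{"translation":[0,-0.001,0.001],"roll":0,"fingers":0}]'|grep -E "pos|force"
python3 - <<'E'
from h import *
s=get_state();print(s['tool_pos'],s['ft_force'])
c,im=grab("side","s8")
cv2.imwrite("pics/s8z.png",cv2.resize(im[100:240,180:320],None,fx=4.2,fy=4.2,interpolation=cv2.INTER_CUBIC))
E
```

```text
time: 12.9
tool_pos: [0.479, -0.0754, 0.0958]
orientation: [-0.0, 0.707, 0.707, -0.0]
ft_force: [-0.0, 0.6, 1.1]
grip_width: 0.0001
tool_pos: [0.4774, -0.0754, 0.0949]
ft_force: [-1.8, 0.1, 1.3]
[ 0.47741457 -0.07535028  0.09490481] [-1.78290289  0.07909476  1.26925056]
```

View pics/s8z.png

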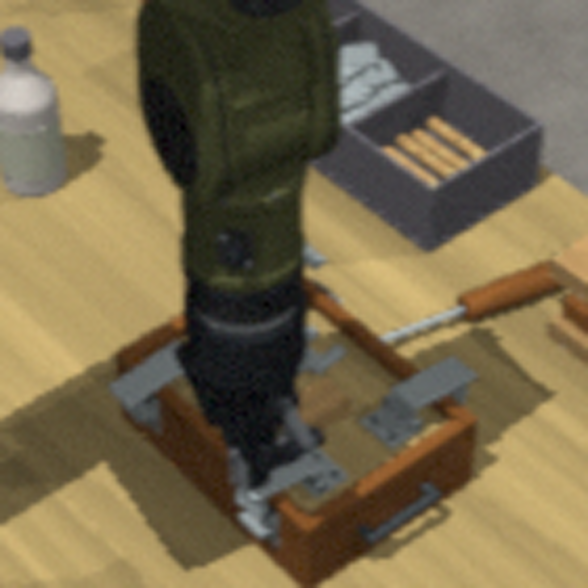

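Clip b is under the tip, at (260,480). Pressing.

```bash
python3 -m jog '[{"translation":[0,0.001,0.001],"roll":0,"fingers":0}]'|grep -E "pos|force"; python3 -m jog '[{"translation":[0,0,0.001],"roll":0,"fingers":0}]'|grep -E "pos|force"
```

```text
tool_pos: [0.4797, -0.0754, 0.0943]
ft_force: [-0.0, -0.1, 0.5]
tool_pos: [0.4805, -0.0755, 0.0935]
ft_force: [-0.1, 0.4, 0.7]
```

```bash
python3 -m jog '[{"translation":[0,0,0.001],"roll":0,"fingers":0}]'|grep -E "pos|force"; python3 -m jog '[{"translation":[0,0,0.001],"roll":0,"fingers":0}]'|grep -E "pos|force"
```

```text
tool_pos: [0.4803, -0.0755, 0.0924]
ft_force: [0.2, -0.5, 1.1]
tool_pos: [0.4801, -0.0755, 0.0913]
ft_force: [-0.4, 0.0, 0.5]
```

```bash
python3 -m jog '[{"translation":[0,0,0.001],"roll":0,"fingers":0}]'|grep -E "pos|force"; python3 -m jog '[{"translation":[0,0,0.001],"roll":0,"fingers":0}]'|grep -E "pos|force"
```

```text
tool_pos: [0.4799, -0.0754, 0.0902]
ft_force: [-0.4, 0.1, 1.9]
tool_pos: [0.4799, -0.0754, 0.0892]
ft_force: [-0.9, -1.1, 1.0]
```

```bash
python3 -m jog '[{"translation":[0,0,0.001],"roll":0,"fingers":0}]'|grep -E "pos|force"; python3 -m jog '[{"translation":[0,0,0.001],"roll":0,"fingers":0}]'|grep -E "pos|force"
```

```text
tool_pos: [0.4798, -0.0754, 0.0882]
ft_force: [-0.4, -0.1, 1.1]
tool_pos: [0.4797, -0.0754, 0.0873]
ft_force: [-1.2, -0.3, 3.3]
```

```bash
python3 -m jog '[{"translation":[0,0,0.001],"roll":0,"fingers":0}]'|grep -E "pos|force"; python3 -m jog '[{"translation":[0,0,0.001],"roll":0,"fingers":0}]'|grep -E "pos|force"
```

```text
tool_pos: [0.4796, -0.0754, 0.0866]
ft_force: [-3.0, 0.2, 8.0]
tool_pos: [0.4794, -0.0754, 0.0861]
ft_force: [-4.7, 0.8, 12.5]
```

```bash
python3 -m jog '[{"translation":[0,0,0.001],"roll":0,"fingers":0}]'|grep -E "pos|force"; python3 -m jog '[{"translation":[0,0,0.001],"roll":0,"fingers":0}]'|grep -E "pos|force"
```

```text
tool_pos: [0.479, -0.0754, 0.0852]
ft_force: [-4.8, 0.8, 11.3]
tool_pos: [0.479, -0.0754, 0.0842]
ft_force: [-5.1, 0.6, 11.5]
```

```bash
python3 -m jog '[{"translation":[0,0,0.001],"roll":0,"fingers":0}]'|grep -E "pos|force"; python3 -m jog '[{"translation":[0,0,0.001],"roll":0,"fingers":0}]'|grep -E "pos|force"
```

```text
tool_pos: [0.479, -0.0754, 0.0831]
ft_force: [-4.8, 0.8, 10.7]
tool_pos: [0.4787, -0.0754, 0.082]
ft_force: [-4.6, 0.4, 11.2]
```

```bash
python3 -m jog '[{"translation":[0,0,0.001],"roll":0,"fingers":0}]'|grep -E "pos|force"; python3 -m jog '[{"translation":[0,0,0.001],"roll":0,"fingers":0}]'|grep -E "pos|force"
```

```text
tool_pos: [0.4788, -0.0754, 0.081]
ft_force: [-4.2, -0.4, 9.2]
tool_pos: [0.4788, -0.0754, 0.0798]
ft_force: [-3.6, 1.0, 7.6]
```

```bash
python3 -m jog '[{"translation":[0,0,0.001],"roll":0,"fingers":0}]'|grep -E "pos|force"
```

```text
tool_pos: [0.4787, -0.0754, 0.0786]
ft_force: [-2.9, -0.1, 6.3]
```

```bash
python3 -m jog '[{"translation":[0,0,0.001],"roll":0,"fingers":0}]'|grep -E "pos|force"
```

```text
tool_pos: [0.4789, -0.0754, 0.0774]
ft_force: [-1.8, -0.0, 3.3]
```

```bash
python3 -m jog '[{"translation":[0,0,0.001],"roll":0,"fingers":0}]'|grep -E "pos|force"
```

```text
tool_pos: [0.479, -0.0754, 0.0769]
ft_force: [-6.3, 0.1, 16.3]
```

```bash
python3 -m jog '[{"translation":[0,0,-0.004],"roll":0,"fingers":0},{"translation":[0,0,-0.025],"roll":0,"fingers":0},{"translation":[0,0.005,-0.06],"roll":0,"fingers":0},{"translation":[0.02,0.02,-0.09],"roll":0,"fingers":0},{"translation":[0.05,0.045,-0.097],"roll":0,"fingers":0},{"translation":[0.085,0.07,-0.097],"roll":0,"fingers":0},{"translation":[0.115,0.09,-0.097],"roll":0,"fingers":0},{"translation":[0.134,0.103,-0.097],"roll":0,"fingers":0},{"translation":[0.134,0.103,-0.097],"roll":0,"fingers":0},{"translation":[0.134,0.103,-0.097],"roll":0,"fingers":0}]'
python3 - <<'E'
from h import *
s=get_state();print(s['tool_pos'],s['ft_force'])
c,im=grab("side","s9")
cv2.imwrite("pics/s9z.png",cv2.resize(im[100:240,180:320],None,fx=4.2,fy=4.2,interpolation=cv2.INTER_CUBIC))
E
```

```text
time: 15.95
tool_pos: [0.5826, 0.0587, 0.1727]
orientation: [-0.0, 0.707, 0.707, -0.001]
ft_force: [-0.2, -0.8, -1.3]
grip_width: -0.0
[0.5825629  0.05871287 0.1727321 ] [-0.20426091 -0.82092282 -1.303138  ]
```

View pics/s9z.png

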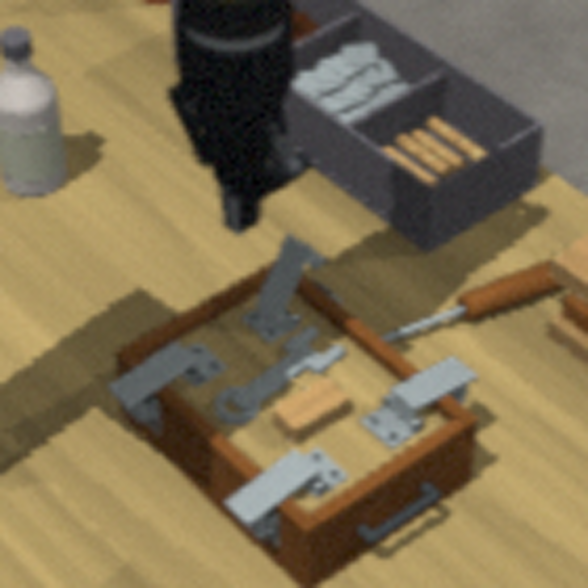

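Clips a, b and d are all closed, at (160,375), (275,490) and (435,385). Now clip c.

```bash
python3 -m jog '[{"translation":[0,0,0.02],"roll":0,"fingers":0},{"translation":[0,0,0.04],"roll":0,"fingers":0},{"translation":[0,0,0.058],"roll":0,"fingers":0},{"translation":[0,0,0.058],"roll":0,"fingers":0},{"translation":[0,0,0.058],"roll":0,"fingers":0}]'
```

```text
time: 16.5
tool_pos: [0.5821, 0.0576, 0.1155]
orientation: [-0.0, 0.708, 0.707, -0.0]
ft_force: [0.7, 0.3, -0.2]
grip_width: 0.0001
```

```bash
python3 -m jog '[{"translation":[0.001,0.02,0],"roll":0,"fingers":0},{"translation":[0.001,0.029,0],"roll":0,"fingers":0},{"translation":[0.001,0.036,0],"roll":0,"fingers":0},{"translation":[0.001,0.046,0],"roll":0,"fingers":0},{"translation":[0.001,0.052,0.002],"roll":0,"fingers":0},{"translation":[0.001,0.058,0.005],"roll":0,"fingers":0},{"translation":[0.001,0.064,0.01],"roll":0,"fingers":0},{"translation":[0.001,0.069,0.015],"roll":0,"fingers":0},{"translation":[0.001,0.076,0.017],"roll":0,"fingers":0},{"translation":[0.001,0.082,0.019],"roll":0,"fingers":0}]'
python3 -m jog '[{"translation":[0,0,0.001],"roll":0,"fingers":0}]'|grep -E "pos|force"
python3 - <<'E'
from h import *
s=get_state();print(s['tool_pos'],s['ft_force'])
c,im=grab("side","s10")
cv2.imwrite("pics/s10z.png",cv2.resize(im[100:240,180:320],None,fx=4.2,fy=4.2,interpolation=cv2.INTER_CUBIC))
E
```

```text
time: 17.5
tool_pos: [0.6651, 0.0597, 0.0958]
orientation: [-0.0, 0.707, 0.707, -0.0]
ft_force: [-0.3, -0.6, 0.3]
grip_width: 0.0002
tool_pos: [0.666, 0.0597, 0.095]
ft_force: [0.5, -0.2, 1.7]
[0.66598512 0.05969373 0.09504887] [ 0.5169097  -0.15883233  1.72288216]
```

View pics/s10z.png

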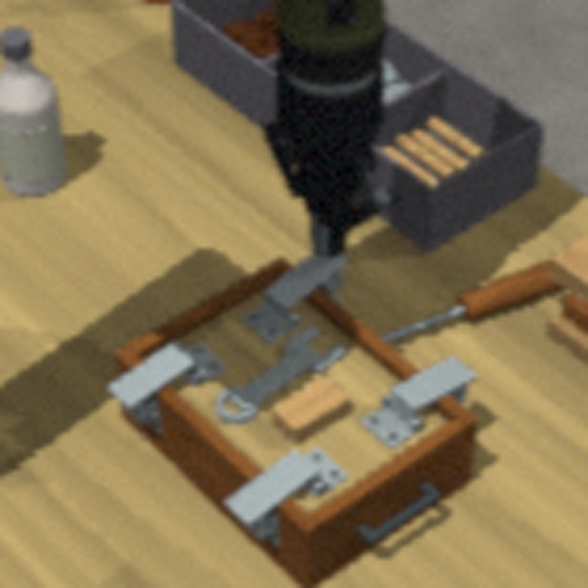

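Clip c is folded under the tip, at (325,262). Pressing.

```bash
python3 -m jog '[{"translation":[0,-0.001,0.001],"roll":0,"fingers":0}]'|grep -E "pos|force"; python3 -m jog '[{"translation":[0,0,0.001],"roll":0,"fingers":0}]'|grep -E "pos|force"
```

```text
tool_pos: [0.6641, 0.0597, 0.0945]
ft_force: [0.3, 0.8, 1.2]
tool_pos: [0.6637, 0.0596, 0.0935]
ft_force: [-1.0, -1.2, 1.8]
```

```bash
python3 -m jog '[{"translation":[0,0,0.001],"roll":0,"fingers":0}]'|grep -E "pos|force"; python3 -m jog '[{"translation":[0,0,0.001],"roll":0,"fingers":0}]'|grep -E "pos|force"
```

```text
tool_pos: [0.6637, 0.0596, 0.0926]
ft_force: [0.4, 0.1, 1.3]
tool_pos: [0.6638, 0.0596, 0.0915]
ft_force: [-0.1, 0.5, 0.3]
```

```bash
python3 -m jog '[{"translation":[0,0,0.001],"roll":0,"fingers":0}]'|grep -E "pos|force"; python3 -m jog '[{"translation":[0,0,0.001],"roll":0,"fingers":0}]'|grep -E "pos|force"
```

```text
tool_pos: [0.6638, 0.0596, 0.0904]
ft_force: [-0.6, 0.0, 1.8]
tool_pos: [0.6641, 0.0596, 0.0896]
ft_force: [-0.1, 0.0, 4.4]
```

```bash
python3 -m jog '[{"translation":[0,0,0.001],"roll":0,"fingers":0}]'|grep -E "pos|force"; python3 -m jog '[{"translation":[0,0,0.001],"roll":0,"fingers":0}]'|grep -E "pos|force"
```

```text
tool_pos: [0.6643, 0.0597, 0.089]
ft_force: [-1.0, 0.4, 6.6]
tool_pos: [0.6645, 0.0597, 0.0886]
ft_force: [-1.1, -0.9, 9.3]
```

```bash
python3 -m jog '[{"translation":[0,0,0.001],"roll":0,"fingers":0}]'|grep -E "pos|force"; python3 -m jog '[{"translation":[0,0,0.001],"roll":0,"fingers":0}]'|grep -E "pos|force"
```

```text
tool_pos: [0.6647, 0.0596, 0.088]
ft_force: [-1.7, -0.2, 8.6]
tool_pos: [0.665, 0.0597, 0.0872]
ft_force: [-1.0, -0.5, 8.0]
```

```bash
python3 -m jog '[{"translation":[0,0,0.001],"roll":0,"fingers":0}]'|grep -E "pos|force"; python3 -m jog '[{"translation":[0,0,0.001],"roll":0,"fingers":0}]'|grep -E "pos|force"
```

```text
tool_pos: [0.6654, 0.0596, 0.0862]
ft_force: [0.4, -0.7, 7.6]
tool_pos: [0.6657, 0.0596, 0.0852]
ft_force: [0.8, -0.2, 8.0]
```

```bash
python3 -m jog '[{"translation":[0,0,0.001],"roll":0,"fingers":0}]'|grep -E "pos|force"; python3 -m jog '[{"translation":[0,0,0.001],"roll":0,"fingers":0}]'|grep -E "pos|force"
```

```text
tool_pos: [0.666, 0.0596, 0.0842]
ft_force: [1.6, -0.5, 6.2]
tool_pos: [0.6664, 0.0596, 0.0832]
ft_force: [2.4, -0.8, 7.8]
```

```bash
python3 -m jog '[{"translation":[0,0,0.001],"roll":0,"fingers":0}]'|grep -E "pos|force"
```

```text
tool_pos: [0.6667, 0.0596, 0.0824]
ft_force: [2.1, -0.3, 6.9]
```

```bash
python3 -m jog '[{"translation":[0,0,0.001],"roll":0,"fingers":0}]'|grep -E "pos|force"
```

```text
tool_pos: [0.6668, 0.0597, 0.0813]
ft_force: [2.4, -0.3, 5.4]
```

```bash
python3 -m jog '[{"translation":[0,0,0.001],"roll":0,"fingers":0}]'|grep -E "pos|force"
```

```text
tool_pos: [0.6664, 0.0597, 0.08]
ft_force: [2.2, 0.4, 3.8]
```

```bash
python3 -m jog '[{"translation":[0,0,0.001],"roll":0,"fingers":0}]'|grep -E "pos|force"
```

```text
tool_pos: [0.666, 0.0597, 0.0789]
ft_force: [1.4, -0.6, 12.5]
```

```bash
python3 -m jog '[{"translation":[0,0,-0.004],"roll":0,"fingers":0},{"translation":[0,0,-0.025],"roll":0,"fingers":0},{"translation":[0,0,-0.06],"roll":0,"fingers":0},{"translation":[0,-0.03,-0.1],"roll":0,"fingers":0},{"translation":[-0.02,-0.07,-0.14],"roll":0,"fingers":0},{"translation":[-0.04,-0.11,-0.18],"roll":0,"fingers":0},{"translation":[-0.06,-0.15,-0.21],"roll":0,"fingers":0},{"translation":[-0.065,-0.166,-0.222],"roll":0,"fingers":0},{"translation":[-0.065,-0.166,-0.222],"roll":0,"fingers":0},{"translation":[-0.065,-0.166,-0.222],"roll":0,"fingers":0}]'
python3 - <<'E'
from h import *
s=get_state();print(s['tool_pos'],s['ft_force'])
c,im=grab("side","s11");c,i2=grab("wrist","w11")
a=cv2.resize(im[130:240,190:310],(480,440),interpolation=cv2.INTER_CUBIC)
b=cv2.imread("pics/side0.png");b=cv2.resize(b[130:240,190:310],(320,293))
cv2.imwrite("pics/s11z.png",a)
cv2.imwrite("pics/w11z.png",cv2.resize(i2[110:300,140:365],None,fx=3,fy=3,interpolation=cv2.INTER_CUBIC))
E
```

```text
time: 20.45
tool_pos: [0.4973, -0.0055, 0.2995]
orientation: [0.0, 0.707, 0.707, 0.0]
ft_force: [0.6, 0.5, -0.0]
grip_width: -0.0001
[ 0.49730431 -0.00554014  0.29953358] [ 0.6475682   0.53963076 -0.00790236]
```

View pics/s11z.png

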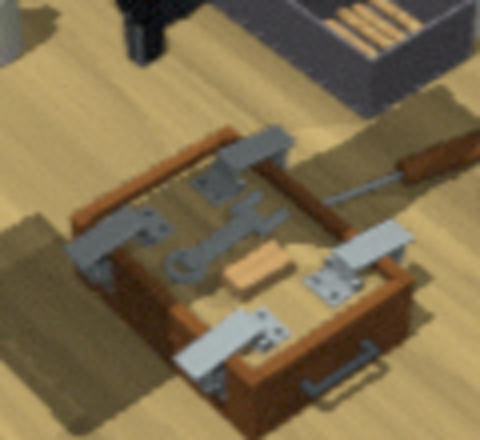

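View pics/w11z.png

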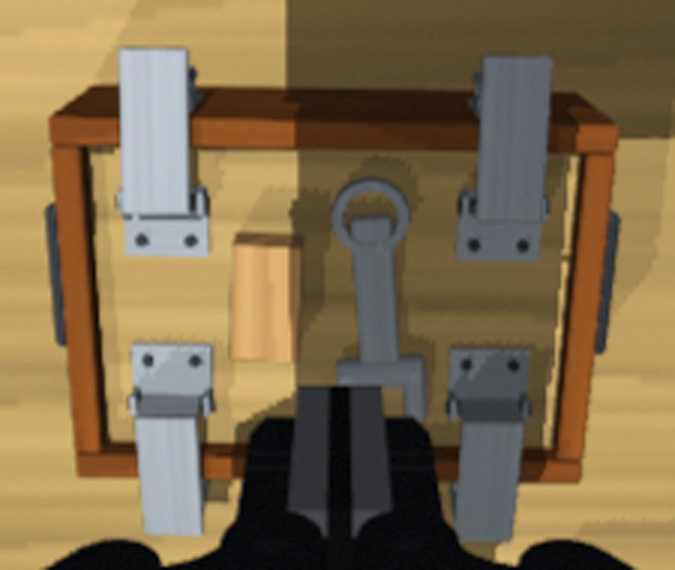

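All four clips lie flat over the rim in both views. The spanner and offcut are where they were, and the tool is clear. Handing in.

```bash
python3 -c "
from rig import env;print(env.sign_off())"
```

```text
the job is handed in; nothing more can be done
None
```

All four clips are closed and the job is handed in. I folded and pressed them in the order near left (a), far right (d), near right (b), far left (c), using shut fingers and letting go of each before the next.

- **Snap on each clip:** the push peaked at 9 to 13 N, fell to about 3 to 4 N, then rose sharply at the ledge. The stop levels were about 77 to 79 mm above the bench.
- **Highest force:** the most I read was about 19.5 N vertical (21 N in total), on clip a at its ledge. I only read the force at the end of each move, so short peaks between readings were not seen.
- **Final pictures:** the side and wrist views show all four clips flat over the rim and staying by themselves, with the tool clear. Clips a, d and b were also seen closed right after their release. I judged this by eye and did not measure the clip angles.
- **Loose things:** the spanner and offcut look unmoved on the lid. I did not compare the other things on the bench one by one, but the arm felt no unexpected contact.
- **Time:** about 20.5 s of the 72 s allowed.

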